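Dose a tinting flask and hold it on the touch mixer

ROBOT

A 6-joint arm with a two-finger parallel gripper is mounted at the origin on the work surface. World frame = base frame: x ahead of the robot, y to its left, z up, the work surface at z = 0. Lengths are in m, angles in rad, forces in N, time in s.
With the tool pointing down it reaches from about 0.425 to 1.125 m from the base axis. Payload 14.9 kg.
Tool frame: the origin (TCP) lies at the very end of the fingers, on their centre line; the grasp point (between the pads) lies r.pinch_z behind it (r.pinch_z is the distance from the TCP to the grasp point, in m); z points along the fingers, y is the line along which they close (so a half turn about z gives the same grasp; the last joint's range is limited). The gripper opens to 91 mm and grips with 3 to 60 N. Pads are 32 mm wide; open, the fingers measure 118 mm over their backs; the gripper's body (76 mm by 178 mm) begins 60 mm behind the grasp point.
Start: joints at [-1.206, 0.379, 1.734, -0, 1.028, -0.033], TCP at [0.271, -0.645, 0.214] pointing down, gripper open.
Joint ranges: [-2.77, 2.77], [-0.74, 2.19], [0, 2.66], [-1.06, 4.2], [0.31, 2.87], [-3.08, 3.08]. Speed limits (rad/s): [1.89, 1.89, 2.39, 3.14, 3.14, 3.14].

INTERFACE

Orientations are given as [roll, pitch, yaw] about the fixed x, y, z axes, in that order (R = Rz(yaw) Ry(pitch) Rx(roll)).
In Python, from workcell import read_state, viewer, r gives the robot as it stands.
- The arm moves only by the shell command python3 -m pendant 'ROWS' [FORCE]. ROWS is JSON, a list of rows, each a list of 5 numbers: the finger opening in mm, from 0 to 91.2, then the shift along the tool's x, y, z in mm, then the turn about the tool's z in degrees. In form: [[claw, x, y, z, twist], ...]. A call has 1 to 20 rows; each row is the pose to reach, as a shift and turn from the pose commanded when the call began, along the tool's axes at that moment; what a row does not reach only later rows make up. A row lasts 1/12 s, in which the tool goes at most 41.7 mm and 7.16 degrees, less where a joint would pass 70% of its speed; a pose out of reach is approached as far as the arm can. A call with a gripper value outside its range is refused whole. The fingers move at their own pace and stop on an object; FORCE is the grip in N (left out, the last holds). Time passes only in rows, so rows that repeat a pose let the fingers close. It gives the time, the measured TCP pose, the force, the opening and the grip force at its end, in the units of the state.
- read_state(): the state, without advancing time (a new reading comes with each control period).
- viewer.camera(name): name is "scene" or "top" or "wrist"; returns a dict with "pixels" (400x640x3 uint8, red, green, blue), "vertical_fov" (degrees; the focal length in pixels is half the picture's height over the tangent of half this angle, whatever the lens; pixels are square), "cx", "cy" (the principal point, pixels), "view" (4x4, takes a point from world to camera coordinates). Camera axes: x right, y down, z forward; pixel columns grow to the right and rows downward; lengths in m; the calibration is good to about 2 mm. A picture is of the moment at which its call begins. There is no depth.
- r.sign_off(): hands the job in; it is judged then, once.
The state is a dict: "clock": time; "qpos": joint angles; "joint_velocities": joint speeds; "joint_torque": joint torques, N m; "tool_pos": TCP position; "tcp_rot": TCP orientation; "wrist_force": force on the tool from outside, world axes, zero at the start; "ft_torque": the same for the moment, N m; "finger_gap": finger opening in m; "finger_force": force on a finger pad.
Only numpy, scipy, OpenCV 4.12 (cv2) and the standard library are available. Lean on these libraries where they do the work, as an engineer would, in place of code of your own. Each camera call takes 0.05 s, during which the arm holds its last target. There are 200 camera calls.

TASK

With the open amber flask standing under the spout, push the head of the dosing pump fully down to give it its thinner, and let the head come back up; never work the pump without the flask under it. Then take the flask out from under the spout, carry it upright to the touch mixer, press it down in the rubber ring until the ring is fully down, and hold it there for at least three seconds. The mixer runs only while the flask holds the ring down, so finish with the flask still in your grip and pressed fully down, touching the mixer with nothing else and leaving the other things on the bench undisturbed.

Things in the scene. Friction and masses are not known exactly. Their poses are not given: they have to be found in the camera images.
- flask: The open amber glass flask, about 0.12 kg: round body 64 mm in diameter (centre 32.5 mm up) on a flat foot 32 mm across, straight neck 26 mm in diameter from 70 to 108 mm, lip 30 mm across, open mouth at 112 mm. Origin: centre of the underside; z up. Starts upright on the stand's base, its mouth 19 mm under the spout tip. Tipped beyond about 35 degrees it would spill.
- flask_mouth (a point): Centre of the flask's open mouth, on its axis, 112 mm above its underside.
- stand: Dosing stand, fixed: steel base 10 mm thick (x -60 to 145, y -55 to 55 mm) and a white bottle, 80 mm in diameter, 128 mm high with its collar. Origin: at bench level under the flask's place; x axis points from there to the bottle's axis, 85 mm away. Only the spout overhangs the flask: grip the neck near its top, the tool tilted 20 to 40 deg from -x, and draw it out to -x before raising it.
- pump (a joint): Travel of the sprung pump head, m: 0 up, 0.012 fully down (over 0.010 counts as a full stroke). About 2.5 N moves it, 5.5 N holds it fully down; it comes back by itself.
- pump_top (a point): Centre of the flat top of the black pump head (36 mm disc), 172 mm above the bench when up; it moves with the head. Push it straight down with shut fingers.
- spout_tip (a point): Underside of the tip of the black spout (an 8 mm tube running level from the head to over the flask, its upper side 15 mm above this point), 141 mm above the bench when up; it moves down with the head and stays clear of the flask.
- mixer: The touch mixer, fixed to the bench: white cast housing 165 x 125 mm, 84 mm high, dial and red rocker on its front (-x) face, with a black rubber ring on a spring on its top. Origin: at bench level on the ring's vertical axis.
- ring (a point): Centre of the black rubber ring (66 mm outside, 42 mm inside, 12 mm thick), 130 mm above the bench when up; it moves with the ring. The flask's round body centres itself in the ring; seated, the flask's underside is about 6 mm below this point.
- cup (a joint): Travel of the sprung ring, m: 0 up, 0.010 fully down against its stop (over 0.0075 counts as fully down and the mixer runs). It starts to move at about 4 to 5 N and takes about 10 N fully down; it comes up when it is let go.
- stoppered_flask: Bystander: the same flask in green glass, closed with a black rubber stopper, 126 mm high; origin centre of its underside.
- figurine: Bystander: grey resin figure with a round head, 94 mm high, 60 mm across; origin under its base.
- tape: Bystander: roll of yellow tape lying flat, 76 mm in diameter, 19 mm high; origin centre of its underside.
- pigment_red: Bystander: small red bottle, 38 mm in diameter, 75 mm high; origin centre of its underside.
- pigment_blue: Bystander: small blue bottle, 38 mm in diameter, 75 mm high; origin centre of its underside.
- paper_cup: Bystander: empty white paper cup, 72 mm across the rim, 80 mm high; origin centre of its underside.
Not all that is in view belongs to the job. Leave any purple look-alike of the stand alone. Leave any purple look-alike of the mixer alone.

How it is judged:
By the outcome, as a careful person would: the job done as asked, in the order asked, and still so for the second after the job is handed in, while the arm keeps its last pose, push and grip.
It also fails if it takes over 64 s, if anything falls off the work surface, if the arm or the gripper's body presses on something with over 40 N, if the wrist force passes 120 N, or if a joint passes its speed limit or range.

## Working session

There is one attempt and no reset: what is moved stays moved. The work goes in short steps, Python scripts to look and compute and a shell command to move; the robot and the scene stay as the last step left them, time stands still between calls to the robot, and variables do not carry over. Pictures are saved under pics/ and viewed, at most 13 in all, crops included, and the job is handed in when it is done.

```bash
ls; mkdir -p pics
python3 - <<'E'
from workcell import read_state, viewer, r
import cv2,numpy as np
s=read_state();print({k:np.round(v,3) for k,v in s.items()}, r.pinch_z)
for n in("scene","top"):
    c=viewer.camera(n);cv2.imwrite(f"pics/{n}0.png",c["pixels"][:,:,::-1]);print(n,c["vertical_fov"],c["cx"],c["cy"],np.round(c["view"],3).tolist())
E
```

```text
pics
{'clock': np.float64(0.0), 'qpos': array([-1.206,  0.379,  1.735,  0.   ,  1.028, -0.033]), 'joint_velocities': array([ 0.001,  0.001,  0.   , -0.001,  0.   ,  0.001]), 'joint_torque': array([-1.0000e-03, -7.6372e+01, -4.3437e+01,  6.5000e-02,  4.2000e-02,
       -0.0000e+00]), 'tool_pos': array([ 0.271, -0.645,  0.213]), 'tcp_rot': array([-3.141, -0.   ,  0.398]), 'wrist_force': array([-0.439, -1.759, -0.721]), 'ft_torque': array([0.05 , 0.015, 0.011]), 'finger_force': np.float64(0.0), 'finger_gap': np.float64(0.091)} 0.0188
scene 53.73121512355131 324.8119286567636 186.77843279535037 [[-0.133, 0.991, 0.005, 0.05], [0.655, 0.091, -0.75, -0.205], [-0.743, -0.097, -0.662, 1.675], [0.0, 0.0, 0.0, 1.0]]
top 47.18082432327058 318.9885971034088 196.59533183316213 [[0.016, -1.0, -0.004, -0.006], [-0.993, -0.016, -0.117, 0.487], [0.117, 0.006, -0.993, 1.293], [0.0, 0.0, 0.0, 1.0]]
```

View pics/scene0.png

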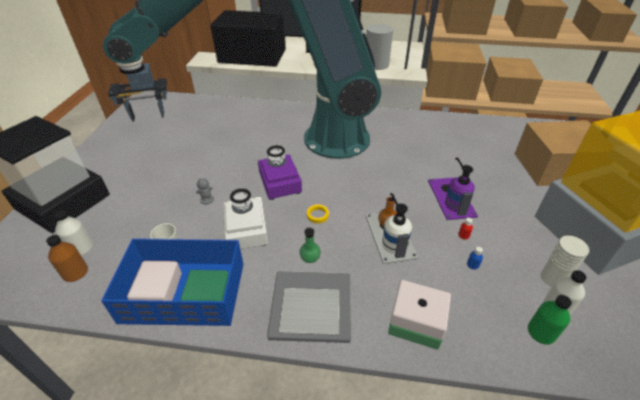

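View pics/top0.png

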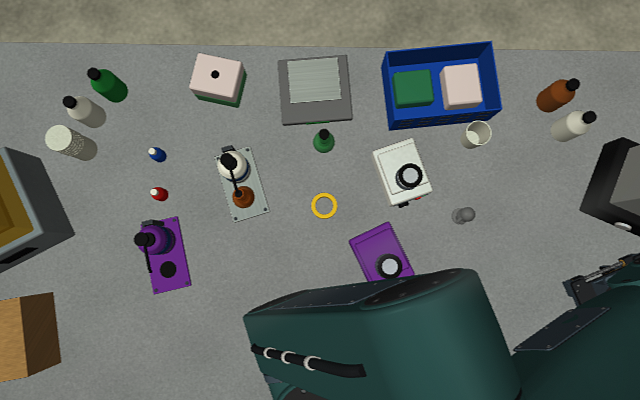

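The scene view shows the stand at about (393,235), with the amber flask at (388,213), and the white mixer at (243,220). In the top view the white stand's base spans (216,150) to (269,218), the flask is at (243,197), the pump head at (229,160), and the ring at (409,176). The purple look-alikes are at (165,255) and (382,255).

```bash
cat > h.py <<'E'
import numpy as np,cv2
from workcell import read_state,viewer,r
def ray(c,u,v):
    f=200/np.tan(np.radians(c["vertical_fov"]/2));V=c["view"]
    d=V[:3,:3].T@np.array([(u-c["cx"])/f,(v-c["cy"])/f,1]);return -V[:3,:3].T@V[:3,3],d
def onz(c,u,v,z):
    o,d=ray(c,u,v);return o+d*(z-o[2])/d[2]
def proj(c,p):
    f=200/np.tan(np.radians(c["vertical_fov"]/2));q=c["view"]@np.append(p,1);return np.array([c["cx"]+f*q[0]/q[2],c["cy"]+f*q[1]/q[2]])
def tri(rays):
    A=0;b=0
    for o,d in rays:
        d=d/np.linalg.norm(d);P=np.eye(3)-np.outer(d,d);A=A+P;b=b+P@o
    return np.linalg.solve(A,b)
E
python3 - <<'E'
from h import *
t=viewer.camera("top");s=viewer.camera("scene")
def crop(c,x,y,w,h,k):return cv2.resize(c["pixels"][y:y+h,x:x+w,::-1],None,fx=k,fy=k,interpolation=cv2.INTER_CUBIC)
a=np.hstack([crop(t,205,135,80,95,5),crop(t,365,130,80,95,5)])[:,:800]
cv2.imwrite("pics/t1.png",a)
b=np.hstack([crop(s,360,185,75,90,5),crop(s,210,180,75,90,5)])
cv2.imwrite("pics/s1.png",b)
E
```

```text
(no output)
```

View pics/t1.png

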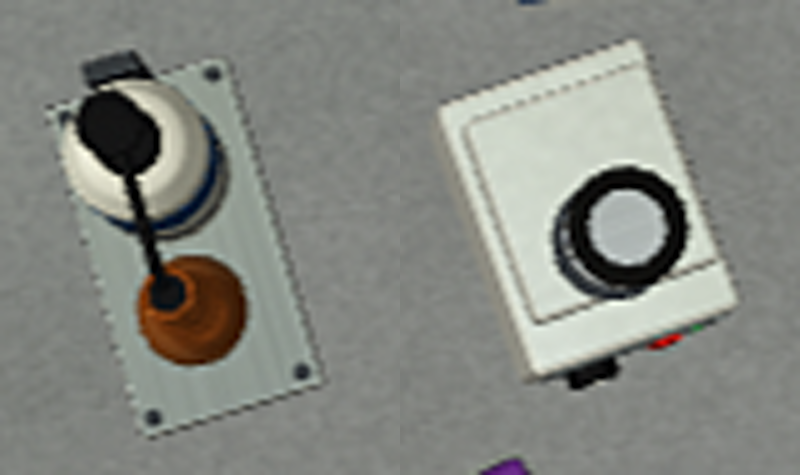

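View pics/s1.png

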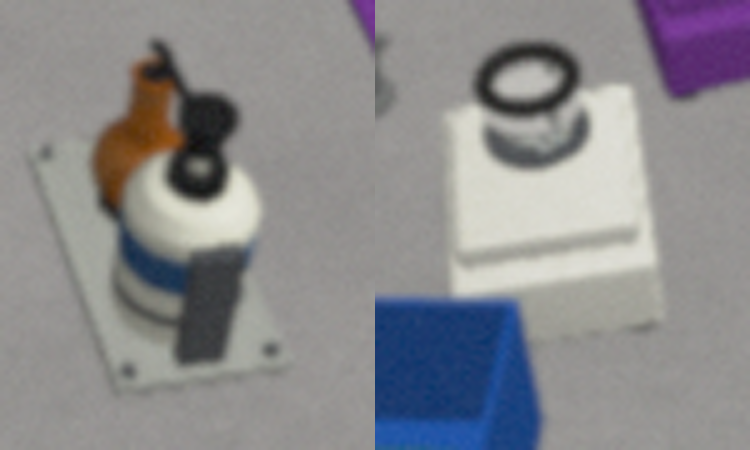

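Run:
```python
from h import *
t=viewer.camera("top");s=viewer.camera("scene")
T=lambda x,y:(205+x/5-.4,135+y/5-.4)
M=lambda x,y:(365+(x-400)/5-.4,130+y/5-.4)
S=lambda x,y:(360+x/5-.4,185+y/5-.4)
N=lambda x,y:(210+(x-375)/5-.4,180+y/5-.4)
c=[onz(t,*T(*p),.01) for p in[(45,108),(224,58),(325,382),(148,438)]]
L=lambda a,b:np.linalg.norm(a-b)
print(np.round(c,4),[round(L(c[i],c[(i+1)%4]),4) for i in range(4)])
ctr=np.mean(c,0);ax=(c[0]+c[1]-c[2]-c[3])/2;yaw=np.arctan2(ax[1],ax[0]);u=ax/np.linalg.norm(ax)
print("ctr",ctr,"yaw",np.degrees(yaw),"origin",ctr-.0425*u,"bottle",ctr+.0425*u)
print("flask body top",onz(t,*T(193,310),.0425),"pump top",onz(t,*T(119,131),.172),"tri",tri([ray(t,*T(119,131)),ray(s,*S(210,118))]))
print("spout",onz(t,*T(167,290),.15))
cr=[M(629,229),N(529,77)]
print("ring",onz(t,*cr[0],.132),onz(s,*cr[1],.130),tri([ray(t,*cr[0]),ray(s,*cr[1])]))
m=[onz(t,*M(*p),.084) for p in[(440,105),(635,40),(738,298),(535,380)]]
print(np.round(m,4))
for n,p in dict(tape=(324,206,.01),green=(323,139,.06),fig=(463,215,.05),cup=(477,135,.07)).items():print(n,onz(t,*p))
```

```text
[[0.605  0.3159 0.01  ]
 [0.6368 0.2109 0.01  ]
 [0.445  0.1454 0.01  ]
 [0.4107 0.2475 0.01  ]] [np.float64(0.1097), np.float64(0.2027), np.float64(0.1077), np.float64(0.206)]
ctr [0.52437809 0.22991286 0.01      ] yaw 19.13104336873674 origin [0.48422531 0.21598435 0.01      ] bottle [0.56453088 0.24384138 0.01      ]
flask body top [0.48229434 0.21832358 0.0425    ] pump top [0.56026611 0.23773284 0.172     ] tri [0.5616474  0.24197645 0.16474061]
spout [0.48021945 0.21377492 0.15      ]
ring [ 0.53597722 -0.24180179  0.132     ] [ 0.53453369 -0.24174527  0.13      ] [ 0.53598165 -0.24152373  0.13140953]
[[ 0.6126 -0.1461  0.084 ]
 [ 0.6514 -0.2553  0.084 ]
 [ 0.5064 -0.3111  0.084 ]
 [ 0.459  -0.1988  0.084 ]]
tape [ 0.46215628 -0.01301595  0.01      ]
green [ 0.64959217 -0.00701246  0.06      ]
fig [ 0.43897092 -0.40523144  0.05      ]
cup [ 0.66535926 -0.44336562  0.07      ]
```

```bash
cat >> h.py <<'E'
from scipy.spatial.transform import Rotation as Ro
def to(p,s=None):
    s=s or read_state();return np.round(Ro.from_euler("xyz",s["tcp_rot"]).as_matrix().T@(np.array(p)-s["tool_pos"])*1000,1)
E
python3 - <<'E'
from h import *
for p in[(.271,-.645,.30),(.50,-.30,.31),(.562,.241,.30)]:print(to(p))
w=viewer.camera("wrist");print("cam in tool",to(-w["view"][:3,:3].T@w["view"][:3,3]))
E
```

```text
[ -0.   -0.3 -86.3]
[ 344.7 -229.6  -96.2]
[ 611.5 -704.4  -86. ]
cam in tool [  72.3   -0.6 -170.6]
```

```bash
python3 -m pendant '[[0,0,0,-40,0],[0,0,0,-80,0],[0,30,-20,-96,0],[0,62,-42,-96,0],[0,94,-64,-96,1],[0,128,-85,-96,2],[0,160,-106,-96,3],[0,190,-128,-96,3.7],[0,225,-150,-96,3.7],[0,255,-170,-96,3.7],[0,290,-195,-96,3.7],[0,320,-215,-96,3.7],[0,345,-240,-96,3.7],[0,362,-275,-96,3.7],[0,380,-310,-96,3.7],[0,398,-342,-96,3.7],[0,416,-374,-96,3.7],[0,434,-406,-96,3.7],[0,452,-438,-96,3.7],[0,470,-470,-96,3.7]]'
python3 - <<'E'
from h import *
print(np.round(read_state()["qpos"],2),read_state()["tcp_rot"],to((.562,.241,.195)))
E
```

```text
clock: 2.02
tool_pos: [0.5222, -0.0282, 0.3102]
tcp_rot: [3.141, -0.001, 0.333]
wrist_force: [1.3, -1.2, -0.1]
finger_gap: 0.0004
finger_force: 0.0
[-0.1  -0.02  2.02 -0.    1.14  1.14] [ 3.14136047e+00 -5.03770971e-04  3.33117045e-01] [ 125.6 -241.4  115.2]
```

```bash
python3 -m pendant '[[0,17,-33,0,0],[0,34,-66,0,0],[0,51,-99,0,0],[0,68,-132,0,0],[0,86,-165,0,0],[0,103,-198,0,0],[0,122,-235,10,0],[0,124,-238,40,0],[0,124,-238,70,0],[0,124,-238,70,0],[0,124,-238,70,0]]'
python3 - <<'E'
from h import *
s=read_state();print(s["tcp_rot"],to((.562,.241,.195)))
w=viewer.camera("wrist");t=viewer.camera("top");c=viewer.camera("scene")
print("proj wrist",[np.round(proj(w,p)) for p in[(.562,.241,.172),(.484,.216,.122),s["tool_pos"]]])
print("scene",proj(c,s["tool_pos"]))
b=cv2.resize(c["pixels"][145:265,330:450,::-1],(400,400),interpolation=cv2.INTER_CUBIC)
cv2.imwrite("pics/w2.png",np.hstack([cv2.resize(w["pixels"][:,::1,::-1][:,100:540],(440,400)),b][:1]+[b[:, :355]]))
E
```

```text
clock: 2.93
tool_pos: [0.561, 0.2352, 0.2392]
tcp_rot: [3.142, 0.003, 0.333]
wrist_force: [0.3, 0.6, -0.3]
finger_gap: 0.0002
finger_force: 0.0
[3.14152777e+00 2.89117776e-03 3.33324144e-01] [ 3.  -5.1 44.2]
proj wrist [array([314., 207.]), array([314., 263.]), array([320., 240.])]
scene [401.73836269 188.38617081]
```

View pics/w2.png

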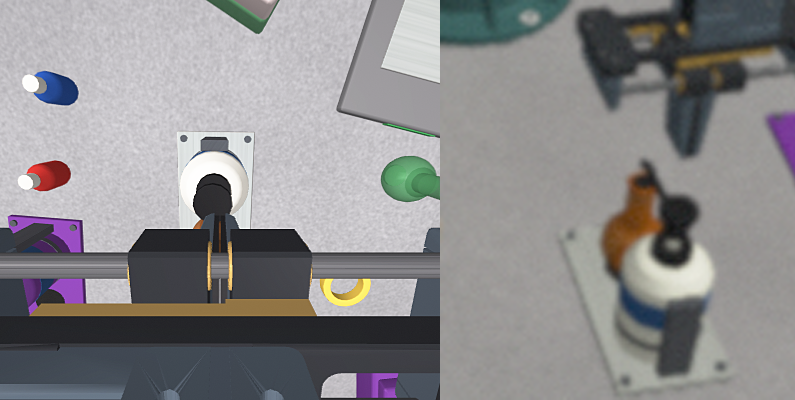

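The wrist view shows the pump head at about (312,195) in full-frame pixels, close to the predicted (314,207). The scene crop shows the shut fingers over the pump head and the flask still under the spout.

```bash
python3 -m pendant '[[0,2,-4,25,0],[0,2,-4,50,0],[0,2,-4,60,0],[0,2,-4,64,0],[0,2,-4,68,0],[0,2,-4,70,0],[0,2,-4,72,0],[0,2,-4,74,0],[0,2,-4,74,0]]'; python3 -m pendant '[[0,0,0,2,0],[0,0,0,4,0],[0,0,0,6,0],[0,0,0,6,0],[0,0,0,6,0]]'
```

```text
clock: 3.83
tool_pos: [0.5629, 0.24, 0.1666]
tcp_rot: [3.141, -0.002, 0.333]
wrist_force: [1.3, -2.1, 3.1]
finger_gap: 0.0008
finger_force: 1.8
clock: 4.25
tool_pos: [0.5629, 0.24, 0.1603]
tcp_rot: [3.141, -0.001, 0.333]
wrist_force: [2.2, -2.5, 5.9]
finger_gap: 0.0006
finger_force: 3.2
```

```bash
python3 -m pendant '[[0,0,0,1,0],[0,0,0,1.5,0],[0,0,0,1.5,0],[0,0,0,1.5,0]]'
```

```text
clock: 4.58
tool_pos: [0.5631, 0.2401, 0.1601]
tcp_rot: [3.141, -0.001, 0.333]
wrist_force: [-4.6, -4.6, 24.1]
finger_gap: 0.0004
finger_force: 12.1
```

```bash
python3 -m pendant '[[0,0,0,-10,0],[0,0,0,-30,0],[0,0,0,-60,0],[0,0,0,-95,0],[90,0,0,-100,0],[90,0,0,-100,0],[90,0,0,-100,0],[90,0,0,-100,0]]'
python3 - <<'E'
from h import *
s=read_state();print(s["tcp_rot"],to((.483,.2165,.086)))
w=viewer.camera("wrist");c=viewer.camera("scene");t=viewer.camera("top")
print("scene",proj(c,(.562,.241,.172)),proj(c,(.484,.216,.122)))
b=cv2.resize(c["pixels"][165:265,350:450,::-1],(400,400),interpolation=cv2.INTER_CUBIC)
a=cv2.resize(t["pixels"][130:230,200:300,::-1],(400,400),interpolation=cv2.INTER_CUBIC)
cv2.imwrite("pics/w3.png",np.hstack([a,b]))
E
```

```text
clock: 5.25
tool_pos: [0.5614, 0.2397, 0.2567]
tcp_rot: [-3.142, 0.002, 0.333]
wrist_force: [-0.5, 0.1, 0.0]
finger_gap: 0.0242
finger_force: 0.0
[-3.14153941e+00  2.44256874e-03  3.33218103e-01] [-81.3  -3.7 170.9]
scene [400.63830116 206.50193268] [390.03635938 199.80464942]
```

View pics/w3.png

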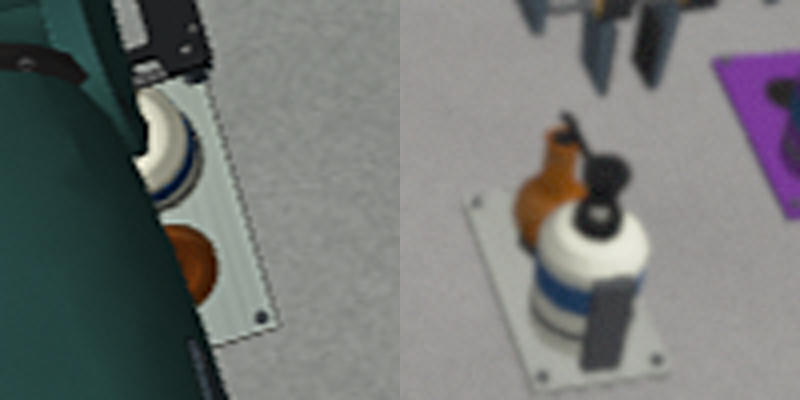

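The pump head is back up and the flask still stands under the spout, with its mouth at about (390,198) in the full scene frame. That is within a few mm of the prediction.

```bash
python3 -m pendant '[[90,-40,-2,0,0],[90,-83,-4,0,0],[90,-83,-4,0,0],[90,-83,-4,0,0],[90,-83,-4,0,0],[90,-83,-4,30,0],[90,-83,-4,60,0],[90,-83,-4,90,0],[90,-83,-4,90,0]]'
python3 - <<'E'
from h import *
s=read_state();print(s["tcp_rot"],to((.482,.2165,.086)))
w=viewer.camera("wrist");c=viewer.camera("scene")
print(proj(w,(.562,.241,.172)),proj(w,(.483,.2165,.122)))
b=cv2.resize(c["pixels"][140:240,350:450,::-1],(400,400),interpolation=cv2.INTER_CUBIC)
cv2.imwrite("pics/w4.png",np.hstack([cv2.resize(w["pixels"][:,120:520,::-1],(400,400)),b]))
E
```

```text
clock: 6.15
tool_pos: [0.4808, 0.2157, 0.1634]
tcp_rot: [3.141, 0.007, 0.333]
wrist_force: [-2.0, 0.1, -0.8]
finger_gap: 0.09
finger_force: 0.0
[3.141288   0.00707965 0.33301111] [ 2.  -0.4 77.4]
[325.1966421  103.57266254] [320.09779521 216.51674767]
```

View pics/w4.png

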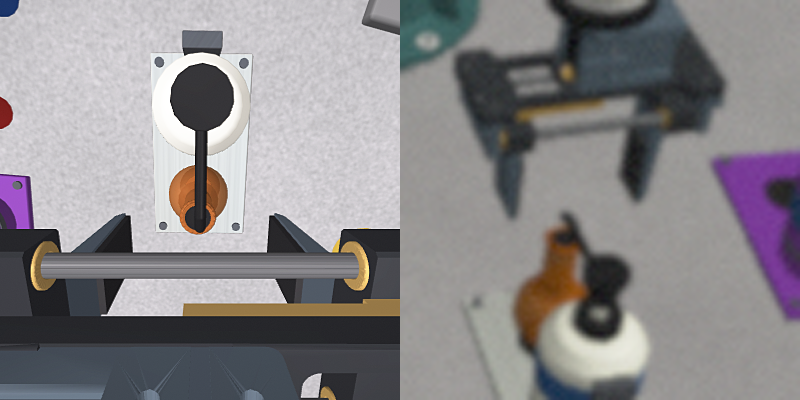

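The wrist view shows the spout centred between the open fingers, the mouth at about (320,218) and the pump head at (322,97). Both agree with the estimates, so I'm descending astride the spout.

```bash
python3 -m pendant '[[90,1,0,20,0],[90,1,0,40,0],[90,1,0,55,0],[90,1,0,60,0],[90,1,0,65,0],[90,1,0,68,0],[90,1,0,68,0]]'; python3 -m pendant '[[90,0,0,3,0],[90,0,0,6,0],[90,0,0,8,0],[90,0,0,8,0],[90,0,0,8,0]]'
```

```text
clock: 6.83
tool_pos: [0.4842, 0.2171, 0.1012]
tcp_rot: [-3.142, -0.001, 0.333]
wrist_force: [-0.1, -1.0, -0.0]
finger_gap: 0.0898
finger_force: 0.0
clock: 7.25
tool_pos: [0.4835, 0.2169, 0.0924]
tcp_rot: [-3.142, 0.0, 0.333]
wrist_force: [0.4, 0.3, -0.3]
finger_gap: 0.0902
finger_force: 0.0
```

```bash
python3 -m pendant '[[90,-1,0,3,0],[90,-1,0,5,0],[90,-1,0,5,0],[60,-1,0,5,0],[40,-1,0,5,0],[30,-1,0,5,0],[20,-1,0,5,0],[20,-1,0,5,0],[20,-1,0,5,0],[20,-1,0,5,0],[20,-1,0,5,0],[20,-1,0,5,0]]' 25
python3 - <<'E'
from h import *
c=viewer.camera("scene");w=viewer.camera("wrist")
b=cv2.resize(c["pixels"][140:240,340:440,::-1],(400,400),interpolation=cv2.INTER_CUBIC)
cv2.imwrite("pics/w5.png",np.hstack([cv2.resize(w["pixels"][:,120:520,::-1],(400,400)),b]))
E
```

```text
clock: 8.25
tool_pos: [0.4826, 0.2166, 0.0875]
tcp_rot: [-3.142, -0.0, 0.333]
wrist_force: [-0.8, 0.7, 0.5]
finger_gap: 0.0327
finger_force: 0.0
```

View pics/w5.png

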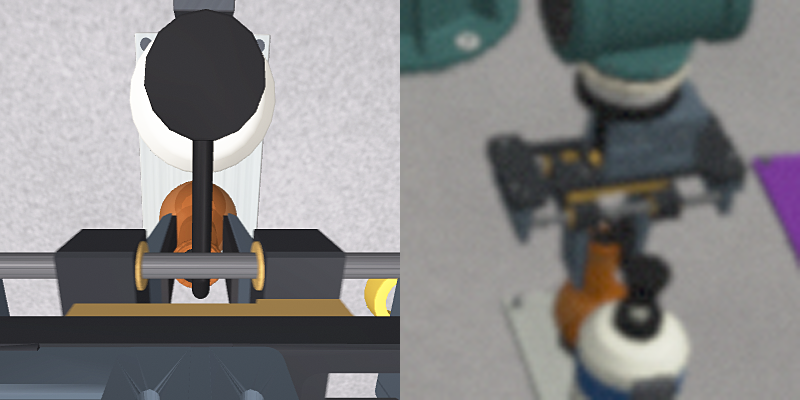

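The fingers are closing around the neck, with the spout between them and below the guide rods.

```bash
python3 -m pendant '[[10,0,0,0,0],[10,0,0,0,0],[10,0,0,0,0],[10,0,0,0,0],[10,0,0,0,0],[10,0,0,0,0]]' 25
```

```text
clock: 8.85
tool_pos: [0.4825, 0.2165, 0.0874]
tcp_rot: [-3.142, 0.0, 0.333]
wrist_force: [-0.6, 0.9, -1.0]
finger_gap: 0.0257
finger_force: 25.0
```

```bash
python3 -m pendant '[[10,0,0,-2,0],[10,-8,0,-2,0],[10,-20,0,-2,0],[10,-32,0,-2,0],[10,-44,0,-2,0],[10,-56,0,-2,0],[10,-62,0,-2,0],[10,-62,0,-2,0],[10,-62,0,-15,0],[10,-62,0,-35,0],[10,-62,0,-60,0],[10,-62,0,-90,0],[10,-62,0,-120,0],[10,-62,0,-150,0],[10,-62,0,-180,0],[10,-62,0,-200,0],[10,-62,0,-200,0],[10,-62,0,-200,0]]' 25
python3 - <<'E'
from h import *
s=read_state();print(s["tcp_rot"],to((.48,-.05,.29)),to((.5355,-.2415,.26)))
E
```

```text
clock: 10.35
tool_pos: [0.4245, 0.1965, 0.2881]
tcp_rot: [-3.141, -0.002, 0.333]
wrist_force: [-0.1, -0.1, -2.0]
finger_gap: 0.0255
finger_force: 25.0
[-3.14143202e+00 -2.35052092e-03  3.33202031e-01] [-28.2 251.1  -2. ] [-38.5 450.2  28. ]
```

```bash
python3 -m pendant '[[10,-1,12,0,0],[10,-3,35,0,0],[10,-5,62,0,0],[10,-8,90,0,0],[10,-10,120,0,0],[10,-13,150,0,0],[10,-15,180,0,0],[10,-18,210,0,0],[10,-20,240,0,0],[10,-23,270,0,0],[10,-25,300,0,0],[10,-28,330,0,0],[10,-30,360,0,0],[10,-33,390,0,0],[10,-36,415,0,0],[10,-38,435,0,0],[10,-38,446,0,0],[10,-38,450,0,0],[10,-38,450,0,0],[10,-38,450,0,0]]' 25
python3 - <<'E'
from h import *
s=read_state();print(s["tcp_rot"],to((.5355,-.2415,.26)))
c=viewer.camera("scene");w=viewer.camera("wrist");p=s["tool_pos"]
print("scene ring",proj(c,(.5355,-.2415,.13)),"flask bottom",proj(c,p-[0,0,.0775]),"wrist ring",proj(w,(.5355,-.2415,.13)))
b=cv2.resize(c["pixels"][120:240,190:310,::-1],(400,400),interpolation=cv2.INTER_CUBIC)
cv2.imwrite("pics/w6.png",np.hstack([cv2.resize(w["pixels"][:,120:520,::-1],(400,400)),b]))
E
```

```text
clock: 12.02
tool_pos: [0.5349, -0.2405, 0.2867]
tcp_rot: [-3.141, 0.001, 0.333]
wrist_force: [-0.0, -0.2, -1.6]
finger_gap: 0.0259
finger_force: 25.0
[-3.14056036e+00  7.70860807e-04  3.33465619e-01] [ 0.3  1.1 26.7]
scene ring [240.38567149 195.21819571] flask bottom [237.08697812 175.33141179] wrist ring [320.93127053 188.63770372]
```

View pics/w6.png

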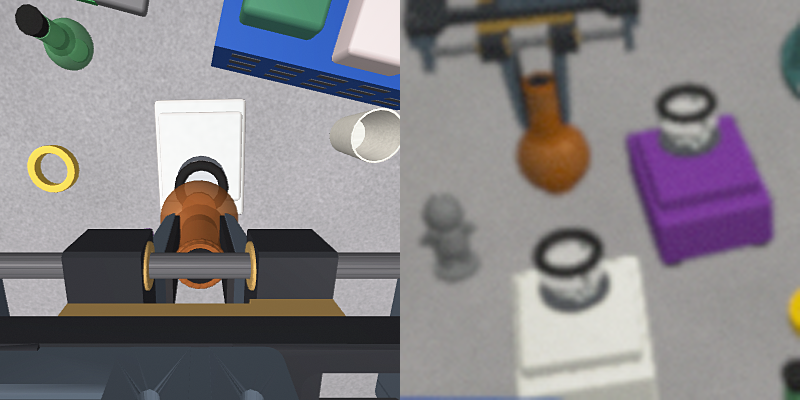

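The wrist view has the ring centred at column 321, where predicted. The scene view has it at (240,196) with the flask's bottom at (236,177), above and aligned with it.

```bash
python3 -m pendant '[[10,0,1,15,0],[10,0,1,35,0],[10,0,1,55,0],[10,0,1,68,0],[10,0,1,76,0],[10,0,1,80,0],[10,0,1,80,0],[10,0,1,80,0]]' 30; python3 -m pendant '[[10,0,0,2,0],[10,0,0,4,0],[10,0,0,6,0],[10,0,0,8,0],[10,0,0,8,0],[10,0,0,8,0]]'
```

```text
clock: 12.78
tool_pos: [0.536, -0.2424, 0.2081]
tcp_rot: [3.141, -0.001, 0.333]
wrist_force: [-0.2, -0.2, -0.7]
finger_gap: 0.0255
finger_force: 30.0
clock: 13.28
tool_pos: [0.536, -0.2426, 0.1999]
tcp_rot: [3.141, -0.001, 0.333]
wrist_force: [1.7, -0.1, 5.5]
finger_gap: 0.0256
finger_force: 30.0
```

Run:
```python
from h import *
s=read_state();print(s["wrist_force"],s["ft_torque"],s["tool_pos"])
c=viewer.camera("scene");w=viewer.camera("wrist")
b=cv2.resize(c["pixels"][140:240,190:290,::-1],(400,400),interpolation=cv2.INTER_CUBIC)
cv2.imwrite("pics/w7.png",np.hstack([cv2.resize(w["pixels"][:,120:520,::-1],(400,400)),b]))
```

```text
[ 1.66348559 -0.1276706   5.51004029] [ 0.01104198 -0.22877657  0.00269426] [ 0.53604602 -0.24257242  0.19987462]
```

View pics/w7.png

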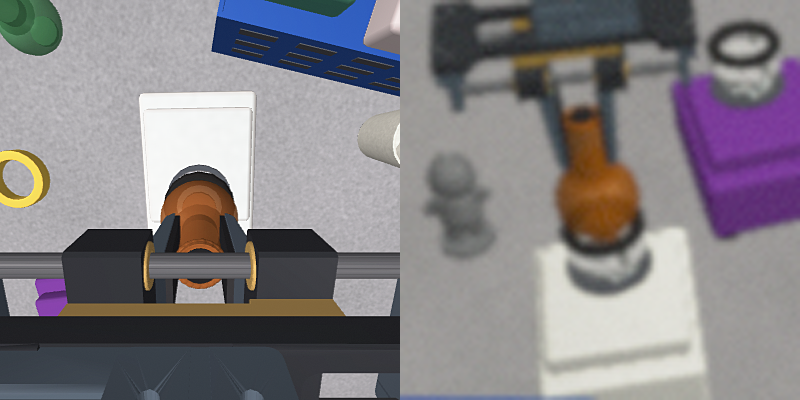

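The flask's round body sits in the ring, which is at about (600,235) in the crop. It is upright, and the force has reached 5.5 N, so I'm pressing on.

```bash
python3 -m pendant '[[10,0.5,0,2,0],[10,0.5,0,4,0],[10,0.5,0,6,0],[10,0.5,0,8,0],[10,0.5,0,8,0],[10,0.5,0,8,0]]' 35; python3 -m pendant '[[10,0,0,0.7,0],[10,0,0,1.4,0],[10,0,0,2,0],[10,0,0,2,0],[10,0,0,2,0]]'
```

```text
clock: 13.88
tool_pos: [0.537, -0.2424, 0.1923]
tcp_rot: [3.14, -0.002, 0.333]
wrist_force: [3.6, 2.2, 9.3]
finger_gap: 0.0253
finger_force: 35.0
clock: 14.3
tool_pos: [0.5378, -0.2424, 0.1918]
tcp_rot: [3.14, -0.003, 0.333]
wrist_force: [1.3, 7.0, 25.1]
finger_gap: 0.0254
finger_force: 35.0
```

```bash
python3 -m pendant '[[10,0,0,0,0],[10,0,0,0,0],[10,0,0,0,0],[10,0,0,0,0],[10,0,0,0,0],[10,0,0,0,0],[10,0,0,0,0],[10,0,0,0,0],[10,0,0,0,0],[10,0,0,0,0],[10,0,0,0,0],[10,0,0,0,0],[10,0,0,0,0],[10,0,0,0,0],[10,0,0,0,0],[10,0,0,0,0],[10,0,0,0,0],[10,0,0,0,0],[10,0,0,0,0],[10,0,0,0,0]]'; python3 -m pendant '[[10,0,0,0,0],[10,0,0,0,0],[10,0,0,0,0],[10,0,0,0,0],[10,0,0,0,0],[10,0,0,0,0],[10,0,0,0,0],[10,0,0,0,0],[10,0,0,0,0],[10,0,0,0,0],[10,0,0,0,0],[10,0,0,0,0],[10,0,0,0,0],[10,0,0,0,0],[10,0,0,0,0],[10,0,0,0,0],[10,0,0,0,0],[10,0,0,0,0],[10,0,0,0,0],[10,0,0,0,0]]'; python3 -m pendant '[[10,0,0,0,0],[10,0,0,0,0],[10,0,0,0,0],[10,0,0,0,0],[10,0,0,0,0],[10,0,0,0,0]]'
python3 - <<'E'
from h import *
c=viewer.camera("scene");w=viewer.camera("wrist")
b=cv2.resize(c["pixels"][140:240,190:290,::-1],(400,400),interpolation=cv2.INTER_CUBIC)
cv2.imwrite("pics/w8.png",np.hstack([cv2.resize(w["pixels"][:,120:520,::-1],(400,400)),b]))
E
```

```text
clock: 15.97
tool_pos: [0.5378, -0.2424, 0.1919]
tcp_rot: [3.14, -0.003, 0.333]
wrist_force: [1.2, 7.3, 25.4]
finger_gap: 0.0249
finger_force: 35.0
clock: 17.63
tool_pos: [0.5378, -0.2424, 0.1919]
tcp_rot: [3.14, -0.003, 0.333]
wrist_force: [1.3, 6.3, 25.4]
finger_gap: 0.0255
finger_force: 35.0
clock: 18.13
tool_pos: [0.5378, -0.2424, 0.1918]
tcp_rot: [3.14, -0.003, 0.333]
wrist_force: [0.5, 7.0, 26.1]
finger_gap: 0.0253
finger_force: 35.0
```

View pics/w8.png

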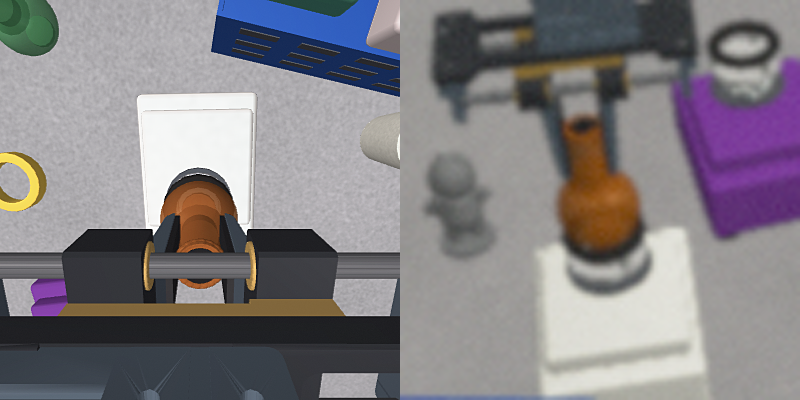

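The flask is upright in the ring. The ring is visibly down on the housing and steady at 26 N against its stop, and it has been held for over 3.8 s.

```bash
python3 -c "
from workcell import r
print(r.sign_off())"
```

```text
the job is handed in; nothing more can be done
None
```

The job is handed in: I gave the pump one full stroke with the flask under it, then held the flask upright, pressed fully down in the mixer ring, for over 3.8 s, and it is still in the grip (the hand-in returned no verdict).

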